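# Post the served order tag

## Robot

A 7-joint arm with a two-finger parallel gripper is mounted at the origin on the work surface. World frame = base frame: x ahead of the robot, y to its left, z up, the work surface at z = 0. Lengths are in m, angles in rad, forces in N, time in s.
With the tool pointing down it reaches from about 0.4 to 0.85 m from the base axis. Payload 10.4 kg.
Tool frame: the origin (TCP) lies between the finger pads; the fingertips stand 22 mm ahead of it and the grasp point (between the pads) lies 3 mm ahead of it; z points along the fingers, y is the line along which they close (so a half turn about z gives the same grasp; the last joint's range is limited). The gripper opens to 85 mm and grips with 20 to 120 N. Pads are 22 mm wide; open, the fingers measure 114 mm over their backs; the gripper's body (76 mm by 85 mm) begins 54 mm behind the grasp point. The pads swing forward as they close: fully open they stand 13 mm farther back than shut.
Start: joints at [1.091, 0.332, -0.065, 1.46, 0.022, 1.35, -0.088], TCP at [0.276, -0.561, 0.253] pointing down, gripper open.
Joint ranges: [-2.6, 2.6], [-0.5, 2.12], [-1.47, 1.34], [0.16, 2.42], [-1.27, 4.41], [0.06, 2.06], [-2.6, 2.6]. Speed limits (rad/s): [2.22, 2.22, 2.79, 2.79, 3.14, 3.14, 3.14].

## Interface

Orientations are given as a unit quaternion [x, y, z, w].
In Python, from workcell import manip, camera, ticket, boxes_of, outline_of gives the robot as it stands.
- The arm moves only by the tool carry_out, never from a script. Its argument "deltas" is a list of rows, each a list of 5 numbers: the shift along the tool's x, y, z as a fraction of full scale, then the turn about the tool's z as a fraction of full scale, then the opening, from -1 (shut) to 1 (fully open), so that 0 is half open. In form: [[tx, ty, tz, spin, gripper], ...]. A call has 1 to 20 rows; each row is the pose to reach, as a shift and turn from the pose commanded when the call began, along the tool's axes at that moment; what a row does not reach only later rows make up. Full scale, the value 1, is 150 mm for a shift and 30 degrees for a turn. A row lasts 1/8 s, in which the tool goes at most 62.5 mm and 10.7 degrees, less where a joint would pass 70% of its speed; a pose out of reach is approached as far as the arm can. A call with a number of a shift or a turn outside -1 to 1 is refused whole. A call with a gripper value outside its range is refused whole. The fingers move at their own pace and stop on an object; "force" is the grip in N (left out, the last holds). Time passes only in rows, so rows that repeat a pose let the fingers close. It gives the time, the measured TCP pose, the force, the opening and the grip force at its end, in the units of the state.
- manip.get_obs(): the state, without advancing time (a new reading comes with each control period).
- camera(name): name is "scene" or "top" or "wrist"; returns a dict with "img" (420x560x3 uint8, red, green, blue), "depth" (420x560 float32, m along the optical axis (not along the pixel's ray), 0 where there is no reading), "vertical_fov" (degrees; the focal length in pixels is half the picture's height over the tangent of half this angle, whatever the lens; pixels are square), "cx", "cy" (the principal point, pixels), "R" (3x3) and "t" (3): a world point X has camera coordinates R X + t. Camera axes: x right, y down, z forward; pixel columns grow to the right and rows downward; lengths in m; the calibration is good to about 2 mm. A picture is of the moment at which its call begins.
- ticket.hand_in(): hands the job in; it is judged then, once.
Trained networks look in a picture, given as the dict that the camera call returned (one of the last four; its "shot" number tells which), for a name from the list of things; names that differ only in an ending like _2 or _b are one class to them, and where a whole thing is asked for, a point or a joint stands for the part that bears it (a point fixed in the world has none). Each returns a list of dicts, best first, with "conf" (0 to 1); they miss things now and then, are a little off and sometimes report something else, mostly with a low value. They report only what shows in the picture. A call takes as long as a camera call. They do not tell look-alikes from the thing itself.
- boxes_of(query, picture): "position" ([x, y, z] in m, in world coordinates, good to about 4 mm: the middle of the surface that is visible of it).
- outline_of(query, picture): "region" (420x560 bool, what is visible of it).
The state is a dict: "clock": time; "joint_pos": joint angles; "joint_velocities": joint speeds; "tau": joint torques, N m; "position": TCP position; "ee_rot": TCP orientation; "ft_force": force on the tool from outside, world axes, zero at the start; "torque": the same for the moment, N m; "grip_width": opening from 0.0 (shut) to 1.0 (fully open); "grasp_force": force on a finger pad.
Only numpy, scipy, OpenCV 4.12 (cv2) and the standard library are available. Lean on these libraries where they do the work, as an engineer would, in place of code of your own. Each camera call takes 0.05 s, during which the arm holds its last target. There are 200 camera calls.

## Task

The order is served: take the narrow one of the two white order tags out of the wooden stand and push it through the slot in the sloping lid of the returns box, so that it drops right inside. Leave the wide tag standing where it is, and do not disturb the bowl, the sauce bottle or the jar.

Things in the scene. Friction and masses are not known exactly. Their poses are not given: they have to be found in the camera images.
- tag: The narrow order tag: a stiff white acrylic plate with a thin brass line near its top, 6 mm thick (its x), 50 mm wide (its y), 90 mm tall (its z), about 35 g, loose. Origin: middle of its lower edge; z points to its upper edge. It stands upright in the stand's groove with the upper 60 mm showing above the stand, in either half of the stand.
- tag_mid (a point): Centre of the narrow tag (45 mm above its origin along its z).
- wide_tag: The wide order tag, to be left alone: like the narrow one (6 mm thick, 90 mm tall) but 80 mm wide. Origin: middle of its lower edge. It stands in the other half of the same groove, its centre 100 to 120 mm from that of the narrow tag.
- stand: Fixed pale wooden card stand: block 50 mm (x) by 220 mm (y, along the groove) by 40 mm high, with one groove 8 mm wide and 30 mm deep along the middle of its top (groove floor 10 mm above the table). Origin: centre of its underside; z up.
- box: Fixed wedge-shaped returns box, 170 mm (x) by 150 mm (y), plywood sides, pale see-through plastic back, flat aluminium lid with a slot. The lid slopes at 35 degrees: it is 90 mm high at the front (-x) and 209 mm at the back (+x). Origin: centre of its underside; z up. The hollow inside is open from the slot down to a 4 mm floor.
- slot (a point): Centre of the slot's mouth, on the outer face of the lid, 149.5 mm above the table and right above the box's origin; axes as the box's. The slot is 58 mm long along the box's y and 11 mm wide; its throat runs 25 mm deep at right angles to the lid, that is along (0.574, 0, -0.819) in the box's axes: 35 degrees from straight down, leaning towards the box's +x. A tag let go in the throat slides on down by its weight.
- bowl: Empty stoneware bowl, 144 mm across, 70 mm high, loose, a bystander. Origin: centre of its underside.
- sauce: Amber sauce bottle, 58 mm across, 160 mm high, loose, a bystander. Origin: centre of its underside.
- jar: Small glass jar with steel cap, 48 mm across, 80 mm high, loose, a bystander. Origin: centre of its underside.
There are look-alikes about, which are no part of the job. What is shaped like the tag but blue or pink is not meant.

How it is judged:
By the outcome, as a careful person would: the job done as asked, in the order asked, and still so for the second after the job is handed in, with the robot touching nothing.
It also fails if it takes over 43 s, if anything falls off the work surface, if the arm or the gripper's body presses on something with over 40 N, if the wrist force passes 120 N, or if a joint passes its speed limit or range.

## Working session

There is one attempt and no reset: what is moved stays moved. The work goes in short steps, Python scripts to look and compute and a tool call to move; the robot and the scene stay as the last step left them, time stands still between calls to the robot, and variables do not carry over. Pictures are saved under pics/ and viewed, at most 11 in all, crops included, and the job is handed in when it is done.

Besides the shell and the picture viewer there is one more tool, called after "Call:" as name([rows], argument=value, ...), one row to a line, values as JSON. carry_out: Moves the arm, as the interface text tells. Its arguments: {"type":"object","properties":{"deltas":{"type":"array","items":{"type":"array","items":{"type":"number"}}},"force":{"type":"number"}},"required":["deltas"]}

```bash
mkdir -p pics; cat > h.py <<'E'
import numpy as np, cv2
from workcell import manip, camera, ticket, boxes_of, outline_of
def pts(p, mask=None):
    f=p["img"].shape[0]/2/np.tan(np.radians(p["vertical_fov"])/2)
    v,u=np.nonzero((p["depth"]>0)&(mask if mask is not None else True))
    d=p["depth"][v,u]
    c=np.stack([(u-p["cx"])/f*d,(v-p["cy"])/f*d,d],1)
    return (c-p["t"])@p["R"], u, v
def save(p,n): cv2.imwrite(f"pics/{n}.png",p["img"][:,:,::-1])
E
python3 - <<'E'
from h import *
np.set_printoptions(precision=4,suppress=True)
o=manip.get_obs(); print(o)
ims=[]
for n in ["scene","top"]:
    p=camera(n); save(p,n)
    print(n,p["vertical_fov"],p["R"].tolist(),p["t"])
    for q in ["tag","wide_tag","stand","box","bowl","sauce","jar"]:
        for b in boxes_of(q,p)[:4]: print(q,np.array(b["position"]),round(b["conf"],2))
        for b in outline_of(q,p)[:4]:
            P,u,v=pts(p,b["region"])
            if len(u): print("   out",round(b["conf"],2),len(u),"px",u.mean().round(),v.mean().round(),"P",np.median(P,0),P.min(0),P.max(0))
E
```

```text
{'clock': 0.0, 'joint_pos': array([ 1.0914,  0.3329, -0.0647,  1.4609,  0.0216,  1.3499, -0.0885]), 'joint_velocities': array([ 0.0003,  0.0003, -0.0001,  0.0001,  0.0006,  0.0011, -0.0033]), 'tau': array([  0.0018, -62.5435,   0.0503, -39.1597,   0.0163,   0.0098,
         0.    ]), 'position': array([ 0.2755, -0.5606,  0.2525]), 'ee_rot': array([ 0.974 ,  0.2264, -0.0002, -0.0007]), 'ft_force': array([ 0.7022, -0.6986,  0.1018]), 'torque': array([ 0.0254, -0.004 ,  0.007 ]), 'grasp_force': 0.0, 'grip_width': 0.9967242783230039}
scene 44.747171114294765 [[-0.36736367968311334, 0.9300118248336354, 0.01104230588662088], [0.5806153040204312, 0.23859125139430598, -0.7784343796977118], [-0.7265877755556758, -0.2795571863281462, -0.6276288584707881]] [ 0.1517 -0.2729  1.6371]
tag [0.5523 0.1009 0.0705] 0.86
tag [0.4543 0.0862 0.0621] 0.72
tag [0.456  0.1913 0.069 ] 0.54
   out 0.84 426 px 303.0 197.0 P [0.453  0.0891 0.0604] [0.4372 0.0653 0.0022] [0.4713 0.1082 0.093 ]
   out 0.44 150 px 344.0 205.0 P [0.4574 0.1925 0.0694] [ 0.3934  0.1853 -0.    ] [0.4813 0.1957 0.0929]
wide_tag [0.546
[... 1891 characters left out ...]
0.0032] [0.5803 0.2678 0.1039]
box [ 0.5831 -0.2367  0.1445] 0.65
   out 0.84 8027 px 439.0 209.0 P [ 0.5845 -0.2384  0.1448] [ 0.4858 -0.4062 -0.0042] [ 0.7232 -0.1669  0.216 ]
   out 0.63 375 px 329.0 302.0 P [ 0.3949 -0.0028  0.0806] [ 0.3727 -0.0276 -0.0006] [0.4175 0.0178 0.0869]
bowl [0.7701 0.0125 0.0238] 0.73
   out 0.6 2817 px 316.0 144.0 P [0.7716 0.0083 0.0284] [ 0.6877 -0.0577 -0.0041] [0.8545 0.0826 0.0778]
sauce [0.5988 0.4278 0.1029] 0.7
   out 0.84 829 px 132.0 217.0 P [0.5936 0.428  0.1069] [0.5718 0.4099 0.0004] [0.6463 0.4653 0.1661]
jar [ 0.3959 -0.0053  0.0784] 0.76
   out 0.8 330 px 329.0 302.0 P [ 0.3948 -0.0028  0.081 ] [ 0.3729 -0.0251  0.0397] [0.4152 0.0173 0.0869]
```

View pics/scene.png

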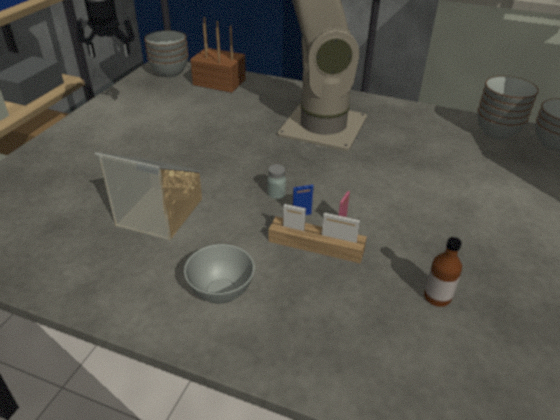

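View pics/top.png

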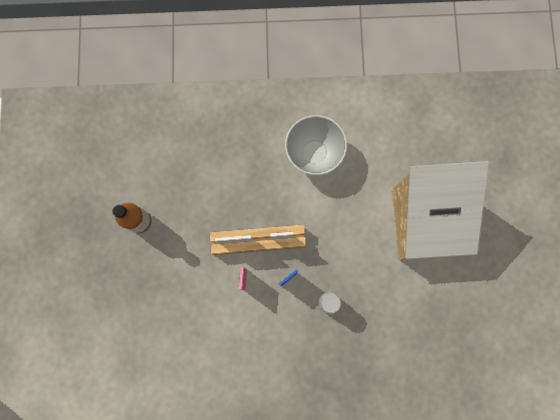

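The scene and top pictures agree on the layout. The narrow tag is near (0.543, 0.098) at top-view pixel (281,235), the wide tag at (233,239), and the box slot at (445,212), with the tall clear back towards +x. Blue (288,277) and pink (242,278) are look-alikes.

The tool always points down. I'll grip the tag by its side edges, tilt it about 35° in the grip against the groove lip, then insert it.

Call:
carry_out([
  [0.5,0,-0.35,0.35,0.6],
  [1,0,-0.7,0.7,0.6],
  [1,-0.2,-0.7,0.87,0.6],
  [1,-0.4,-0.7,0.87,0.6],
  [1,-0.4,-0.7,0.87,0.6],
], force=25)

```text
clock: 2.12
position: [0.3844, -0.4393, 0.3596]
ee_rot: [1.0, 0.002, 0.001, 0.001]
ft_force: [0.2, -1.2, 0.3]
grip_width: 0.798
grasp_force: 0.0
```

```bash
python3 - <<'E'
from h import *
np.set_printoptions(precision=4,suppress=True)
o=manip.get_obs(); print(o["position"],o["ee_rot"],o["joint_pos"])
p=camera("wrist"); save(p,"w1"); print("cam pos",-p["R"].T@p["t"],"R",p["R"],p["vertical_fov"])
p=camera("top"); save(p,"t2")
P,u,v=pts(p)
# stand top
m=(np.abs(P[:,2]-.04)<.006)&(np.abs(P[:,0]-.54)<.06)&(np.abs(P[:,1]-.155)<.14)
r=cv2.minAreaRect(P[m][:,:2].astype(np.float32)); print("stand",m.sum(),r)
# tags tops
for y0,y1 in [(.05,.145),(.155,.27)]:
    m=(P[:,2]>.085)&(P[:,2]<.12)&(np.abs(P[:,0]-.54)<.03)&(P[:,1]>y0)&(P[:,1]<y1)
    r=cv2.minAreaRect(P[m][:,:2].astype(np.float32)); print("tag",m.sum(),r,P[m].mean(0))
# lid plane
b=outline_of("box",p)[0]; m=b["region"][v,u]&(P[:,2]>.095)
Q=P[m]
for _ in range(4):
    A=np.c_[Q[:,:2],np.ones(len(Q))]; c=np.linalg.lstsq(A,Q[:,2],rcond=None)[0]
    Q=Q[np.abs(A@c-Q[:,2])<.006]
print("lid",c,len(Q),"yaw",np.degrees(np.arctan2(c[1],c[0])),"slope",np.degrees(np.arctan(np.hypot(c[0],c[1]))))
print(cv2.minAreaRect(Q[:,:2].astype(np.float32)))
# slot: dark pixels on lid -> ray/plane
g=cv2.cvtColor(p["img"],cv2.COLOR_RGB2GRAY); s=np.zeros_like(g); s[200:225,425:465]=1
vv,uu=np.nonzero((g<90)&(s>0)); f=210/np.tan(np.radians(p["vertical_fov"])/2)
d=np.c_[(uu-p["cx"])/f,(vv-p["cy"])/f,np.ones(len(uu))]@p["R"]; C=-p["R"].T@p["t"]
t=(c[2]+C[0]*c[0]+C[1]*c[1]-C[2])/(d[:,2]-d[:,:2]@c[:2]); S=C+d*t[:,None]
print("slot",len(S),S.mean(0),cv2.minAreaRect(S[:,:2].astype(np.float32)))
E
```

```text
[ 0.3844 -0.4393  0.3596] [1.     0.0019 0.0007 0.0006] [ 0.846   0.209  -0.0872  1.3949  0.0181  1.5365 -0.807 ]
cam pos [ 0.459  -0.4384  0.4805] R [[ 0.0041 -1.      0.0008]
 [-0.9567 -0.0037  0.2909]
 [-0.2909 -0.0019 -0.9567]] 67.18911175493047
stand 1570 ((0.5451985597610474, 0.15437862277030945), (0.0510532446205616, 0.21994207799434662), 2.847093105316162)
tag 79 ((0.5477434396743774, 0.09728407859802246), (0.00654872041195631, 0.048819929361343384), 3.491018056869507) [0.5472 0.0972 0.099 ]
tag 125 ((0.5420050621032715, 0.2046249508857727), (0.0066131604835391045, 0.07771816849708557), 2.6216254234313965) [0.5417 0.2041 0.0993]
lid [ 0.6913  0.0064 -0.2469] 5068 yaw 0.5342999673841603 slope 34.659059578560786
((0.5796957612037659, -0.24962583184242249), (0.17554931342601776, 0.1594722419977188), 1.7864842414855957)
slot 151 [ 0.5776 -0.2502  0.1508] ((0.5777223706245422, -0.2503393292427063), (0.009795068763196468, 0.06286963820457458), 1.8703643083572388)
```

View pics/w1.png

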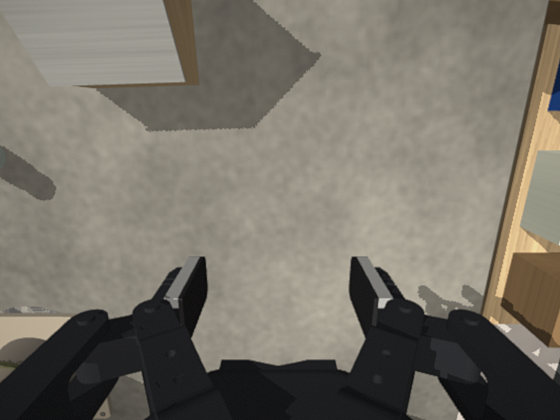

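The wrist view shows the open fingers at (185,285) and (370,285), with the box corner at the top left (100,50). Next I'll move nearer the box for a close look at the slot on the way to the stand.

Call:
carry_out([
  [0.3,-0.4,0,0,0.5],
  [0.6,-0.8,0,0,0.5],
  [0.6,-1,0,0,0.5],
  [0.6,-1,0,0,0.5],
])

```text
clock: 2.78
position: [0.4757, -0.2872, 0.3581]
ee_rot: [1.0, 0.004, 0.0, -0.001]
ft_force: [-0.2, -0.5, 0.5]
grip_width: 0.752
grasp_force: 0.0
```

```bash
cat >> h.py <<'E'
def slot(name):
    p=camera("wrist"); save(p,name)
    P,u,v=pts(p); m=(P[:,2]>.1)&(P[:,2]<.2)&(np.abs(P[:,0]-.578)<.06)&(np.abs(P[:,1]+.25)<.06)
    Q=P[m]
    for _ in range(5):
        A=np.c_[Q[:,:2],np.ones(len(Q))]; c=np.linalg.lstsq(A,Q[:,2],rcond=None)[0]
        Q=Q[np.abs(A@c-Q[:,2])<.004]
    n=np.array([-c[0],-c[1],1]); n/=np.linalg.norm(n)
    g=cv2.cvtColor(p["img"],cv2.COLOR_RGB2GRAY)
    f=210/np.tan(np.radians(p["vertical_fov"])/2); vv,uu=np.mgrid[:420,:560]
    d=np.stack([(uu-p["cx"])/f,(vv-p["cy"])/f,np.ones(uu.shape)],-1)@p["R"]; C=-p["R"].T@p["t"]
    t=(c[2]+C[0]*c[0]+C[1]*c[1]-C[2])/(d[...,2]-d[...,:2]@c[:2]); S=C+d*t[...,None]
    near=(np.abs(S[...,0]-.578)<.03)&(np.abs(S[...,1]+.25)<.045)
    med=np.median(g[near]); k=near&(g<0.6*med)
    nc,lab,st,cen=cv2.connectedComponentsWithStats(k.astype(np.uint8)); i=1+st[1:,4].argmax()
    T=S[lab==i]; ex=np.array([1,0,c[0]]); ex/=np.linalg.norm(ex)
    W=np.c_[(T-[.578,-.25,0])@ex-c[2]*0,T[:,1]]
    r=cv2.minAreaRect(T[:,:2].astype(np.float32))
    print("plane",c,"slope",np.degrees(np.arctan(c[0])),"z at centre",np.array([*r[0],1])@c,"slot",r,"px",cen[i],st[i],med)
E
python3 - <<'E'
from h import *
print(manip.get_obs()["position"],manip.get_obs()["joint_pos"])
slot("w2")
E
```

```text
[ 0.47570734 -0.28718272  0.3581108 ] [ 0.64684975  0.1547752  -0.21131999  1.46321762  0.03085221  1.52723916
 -1.12660439]
plane [ 0.70233494  0.02449107 -0.24940569] slope 35.08170840245702 z at centre 0.15052585459814877 slot ((0.578097939491272, -0.24853302538394928), (0.011435210704803467, 0.06504597514867783), 1.9533112049102783) px [239.89047097  80.0449069 ] [205  73  69  15 913] 165.0
```

View pics/w2.png

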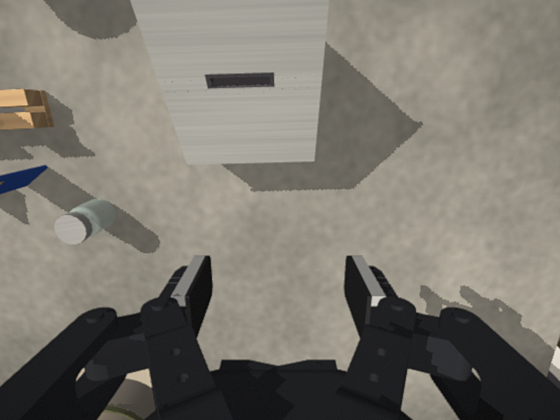

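The slot shows at pixel (240,80) in the wrist view, which gives (0.578, -0.2485, 0.1505) and a yaw of about 2°. That matches the top-camera measurement. Moving to the stand.

Call:
carry_out([
  [0.16,-0.4,0,0,0.6],
  [0.32,-0.8,0,0,0.6],
  [0.48,-1,0,0,0.6],
  [0.48,-1,0,0,0.6],
])

```text
clock: 3.32
position: [0.5467, -0.1393, 0.3575]
ee_rot: [1.0, 0.002, -0.0, -0.001]
ft_force: [-0.3, -0.8, -0.4]
grip_width: 0.805
grasp_force: 0.0
```

Call:
carry_out([
  [0,-0.4,0.1,0,0.6],
  [0,-0.8,0.4,0,0.6],
  [0,-1,0.7,0,0.6],
  [0,-1,0.7,0,0.6],
])

```text
clock: 3.82
position: [0.5435, 0.0096, 0.2495]
ee_rot: [1.0, 0.001, -0.003, -0.0]
ft_force: [0.1, -0.4, 0.8]
grip_width: 0.802
grasp_force: 0.0
```

Call:
carry_out([
  [0,-0.3,0.1,-0.09,0.6],
  [0,-0.56,0.25,-0.09,0.6],
  [0,-0.56,0.3,-0.09,0.6],
  [0,-0.56,0.3,-0.09,0.6],
  [0,-0.56,0.3,-0.09,0.6],
])

```text
clock: 4.45
position: [0.5461, 0.0909, 0.2091]
ee_rot: [1.0, 0.022, 0.001, 0.0]
ft_force: [-1.1, -0.5, 0.6]
grip_width: 0.798
grasp_force: 0.0
```

```bash
python3 - <<'E'
from h import *
np.set_printoptions(precision=4,suppress=True)
o=manip.get_obs(); print(o["position"],o["ee_rot"],o["joint_pos"])
p=camera("wrist"); save(p,"w3")
P,u,v=pts(p)
for y0,y1 in [(.06,.135),(.15,.26)]:
    m=(P[:,2]>.055)&(P[:,2]<.11)&(np.abs(P[:,0]-.545)<.015)&(P[:,1]>y0)&(P[:,1]<y1)
    Q=P[m]; print("tag",m.sum(),cv2.minAreaRect(Q[:,:2].astype(np.float32)),Q.min(0),Q.max(0))
    m=m&(P[:,2]>.09); Q=P[m]; 
    if len(Q)>3: print(" top",m.sum(),Q.mean(0),cv2.minAreaRect(Q[:,:2].astype(np.float32)),np.percentile(Q[:,2],90))
m=(np.abs(P[:,2]-.04)<.005)&(np.abs(P[:,0]-.545)<.05)&(np.abs(P[:,1]-.155)<.14)
print("stand",cv2.minAreaRect(P[m][:,:2].astype(np.float32)),np.median(P[m][:,2]))
for b in boxes_of("tag",p)[:4]: print(np.array(b["position"]),round(b["conf"],2))
E
```

```text
[0.5461 0.0909 0.2091] [0.9997 0.0225 0.0006 0.0003] [ 0.1846  0.2438 -0.4983  1.6919  0.1235  1.236  -1.8677]
tag 1342 ((0.5484460592269897, 0.0982808917760849), (0.006516626570373774, 0.04934525489807129), 2.527409553527832) [0.5441 0.0737 0.055 ] [0.5526 0.123  0.102 ]
 top 707 [0.549  0.0981 0.0982] ((0.5484457612037659, 0.09828709065914154), (0.006516626570373774, 0.04931339621543884), 2.527409553527832) 0.1006092135344757
tag 2238 ((0.5425331592559814, 0.20568996667861938), (0.006827233359217644, 0.0801849514245987), 2.9916720390319824) [0.538  0.1656 0.055 ] [0.5479 0.2459 0.1023]
 top 1143 [0.5434 0.2045 0.0982] ((0.5424953103065491, 0.20570045709609985), (0.006810590624809265, 0.08014953136444092), 3.0624125003814697) 0.10066007130103928
stand ((0.5449648499488831, 0.15554232895374298), (0.0504394955933094, 0.22045566141605377), 2.995572328567505) 0.039970705646779514
[0.4784 0.1829 0.0414] 0.83
[0.4608 0.0861 0.0631] 0.76
[0.55   0.0957 0.086 ] 0.72
```

View pics/w3.png

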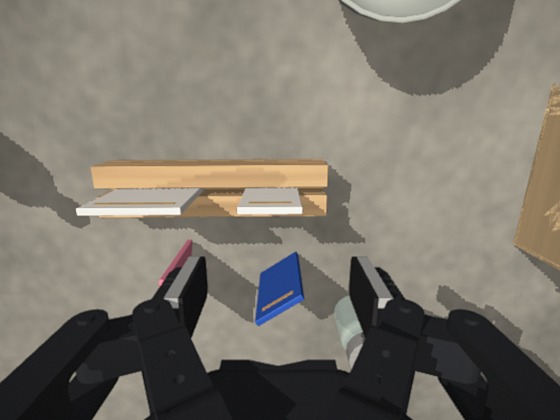

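The wrist view shows the narrow tag at (270,200) and the wide tag at (140,203); the blue tag at (280,288) is nearer. The narrow tag measures at (0.548, 0.098) with a yaw of 2.8°. I'll settle, then correct the position.

Call:
carry_out([
  [0,0,0,0,0.6],
  [0,0,0,0,0.6],
])

```text
clock: 4.8
position: [0.5453, 0.0931, 0.2085]
ee_rot: [1.0, 0.024, 0.0, 0.0]
ft_force: [0.2, -0.6, 0.1]
grip_width: 0.801
grasp_force: 0.0
```

Call:
carry_out([
  [0.02,-0.033,0,0,0.6],
  [0.02,-0.033,0.3,0,0.6],
  [0.02,-0.033,0.55,0,0.6],
  [0.02,-0.033,0.75,0,0.6],
  [0.02,-0.033,0.84,0,0.6],
  [0.02,-0.033,0.84,0,0.6],
  [0.02,-0.033,0.84,0,0.6],
])

```text
clock: 5.68
position: [0.5488, 0.0987, 0.0836]
ee_rot: [1.0, 0.024, 0.001, -0.0]
ft_force: [0.1, 0.2, -0.7]
grip_width: 0.795
grasp_force: 0.0
```

Call:
carry_out([
  [0,0,0,0,0],
  [0,0,0,0,-0.2],
  [0,0,0,0,-0.2],
  [0,0,0,0,-0.2],
  [0,0,0,0,-0.2],
], force=25)

```text
clock: 6.3
position: [0.5487, 0.0985, 0.0834]
ee_rot: [1.0, 0.024, 0.001, -0.0]
ft_force: [-0.8, -1.0, 6.6]
grip_width: 0.579
grasp_force: 27.9
```

Call:
carry_out([
  [0,0,-0.06,0,-0.2],
  [0,0,-0.12,0,-0.2],
  [0,0,-0.17,0,-0.2],
  [0,0,-0.17,0,-0.2],
  [0,0,-0.17,0,-0.2],
])

```text
clock: 6.92
position: [0.5478, 0.0983, 0.1077]
ee_rot: [1.0, 0.024, -0.0, 0.0]
ft_force: [-0.1, -0.7, 0.1]
grip_width: 0.58
grasp_force: 27.4
```

```bash
cat >> h.py <<'E'
def side(name):
    """tag outline in tool x/z plane, from the wrist depth, cut to the strip between the fingers"""
    from scipy.spatial.transform import Rotation as Ro
    o=manip.get_obs(); R=Ro.from_quat(o["ee_rot"]).as_matrix()
    print(o["position"],o["ft_force"],o["grip_width"],o["grasp_force"])
    p=camera("wrist"); save(p,name); P,u,v=pts(p)
    T=(P-o["position"])@R
    h=p["img"].reshape(420,560,3)[v,u].astype(int)
    m=(np.abs(T[:,1])<.02)&(np.abs(T[:,0])<.075)&(T[:,2]>-.045)&(T[:,2]<.085)&(P[:,2]>.045)&(np.ptp(h,axis=1)<40)&(h.min(1)>120)
    Q=T[m][:,[0,2]]*1000; print(m.sum(),"x",np.percentile(Q[:,0],[1,50,99]),"z",np.percentile(Q[:,1],[1,50,99]))
    for z in range(-45,85,10):
        k=np.abs(Q[:,1]-z)<5
        if k.sum()>20: print(z,k.sum(),np.percentile(Q[k,0],[5,50,95]).round(1))
    return p,T,m
E
python3 -c "
from h import *
np.set_printoptions(precision=4,suppress=True)
side('w4')"
```

```text
[0.5478 0.0983 0.1077] [-0.1293 -0.7198  0.1001] 0.5803156827962095 27.424804866313934
6658 x [-3.2803  1.8939  2.6951] z [-17.4444   6.1544  60.9117]
-15 2116 [-3.1  1.1  2.4]
-5 654 [1.3 2.  2.6]
5 892 [1.4 2.  2.5]
15 730 [1.5 2.  2.5]
25 647 [1.5 2.  2.5]
35 575 [1.5 2.  2.4]
45 506 [1.5 2.  2.4]
55 432 [1.6 2.  2.4]
65 106 [1.7 2.  2.4]
```

View pics/w4.png

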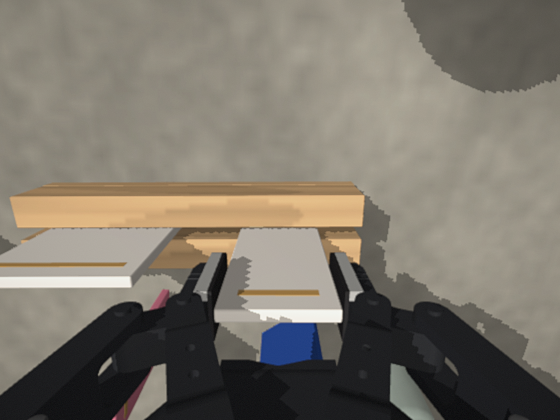

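The tag is held by its edges at (280,290). Its top is 17 mm above the TCP and about 5 mm of it is still in the groove. Next is the tilt about the groove's front lip.

Call:
carry_out([
  [-0.033,0,0,0,-0.2],
  [-0.066,0,0.001,0,-0.2],
  [-0.098,0,0.005,0,-0.2],
  [-0.128,0,0.012,0,-0.2],
  [-0.158,0,0.021,0,-0.2],
  [-0.187,0,0.03,0,-0.2],
  [-0.214,0,0.042,0,-0.2],
  [-0.241,0,0.056,0,-0.2],
  [-0.267,0,0.071,0,-0.2],
  [-0.267,0,0.071,0,-0.2],
  [-0.267,0,0.071,0,-0.2],
])

```text
clock: 8.35
position: [0.5074, 0.0966, 0.097]
ee_rot: [1.0, 0.024, -0.001, 0.0]
ft_force: [-0.3, 1.3, 4.9]
grip_width: 0.58
grasp_force: 27.9
```

```bash
python3 -c "
from h import *
np.set_printoptions(precision=4,suppress=True)
side('w5')"
```

```text
[0.5074 0.0966 0.097 ] [-0.3418  1.3109  4.908 ] 0.5802167165705021 27.89280652999878
12424 x [-6.4518 13.2516 39.4218] z [-16.7708   9.3565  50.8628]
-15 2530 [-6.4 -1.6  1.1]
-5 1701 [0.9 5.2 7.6]
5 2115 [ 7.4 10.4 13.6]
15 1808 [13.8 16.7 19.8]
25 1543 [20.1 22.9 26. ]
35 1346 [26.4 29.3 32.3]
45 1165 [32.7 35.6 38.7]
55 216 [38.5 39.5 40.6]
```

View pics/w5.png

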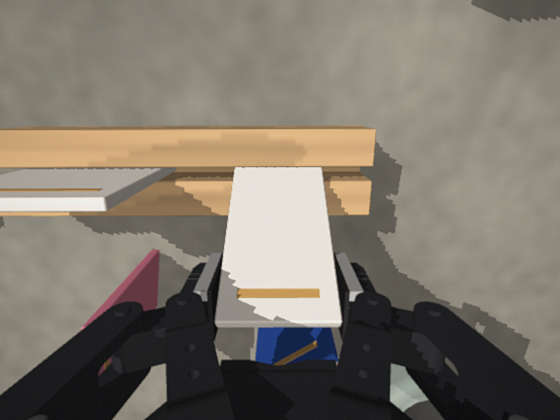

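The tag has turned in the grip: its face slope of 0.63 means it leans 32°, with the lower end at pixel (280,168) and the wide tag untouched at (100,190). Lifting now and travelling to the box.

Call:
carry_out([
  [0,0,-0.2,0,-0.2],
  [0,0,-0.6,0,-0.2],
  [0,0,-1,0,-0.2],
  [0,0.2,-1,0,-0.2],
  [0,0.5,-1,0,-0.2],
  [0,0.8,-1,0,-0.2],
  [0,1,-1,0,-0.2],
  [0,1,-1,0,-0.2],
])

```text
clock: 9.4
position: [0.5142, -0.0561, 0.246]
ee_rot: [1.0, 0.022, -0.001, 0.0]
ft_force: [-0.1, 0.7, -0.8]
grip_width: 0.581
grasp_force: 27.4
```

Call:
carry_out([
  [0,0.2,0,0,-0.2],
  [0,0.5,0,0.03,-0.2],
  [0,0.8,0,0.03,-0.2],
  [0,1,0,0.03,-0.2],
  [0,1,0,0.03,-0.2],
  [0,1,0,0.03,-0.2],
])

```text
clock: 10.15
position: [0.5225, -0.2014, 0.2466]
ee_rot: [1.0, 0.017, -0.001, -0.001]
ft_force: [0.3, 0.8, -0.7]
grip_width: 0.585
grasp_force: 27.4
```

Call:
carry_out([
  [0.02,0.15,0,0,-0.2],
  [0.02,0.31,0,0,-0.2],
  [0.02,0.31,0,0,-0.2],
  [0.02,0.31,0,0,-0.2],
  [0.02,0.31,0,0,-0.2],
])

```text
clock: 10.78
position: [0.5272, -0.2486, 0.2472]
ee_rot: [1.0, 0.017, 0.0, -0.0]
ft_force: [0.6, 0.5, -0.5]
grip_width: 0.583
grasp_force: 27.4
```

```bash
python3 -c "
from h import *
np.set_printoptions(precision=4,suppress=True)
p,T,m=side('w6')
from scipy.spatial.transform import Rotation as Ro
o=manip.get_obs(); print(o['ee_rot'],o['joint_pos'])
P,u,v=pts(p)
h=p['img'][v,u].astype(int)
m=(np.abs(T[:,1])<.04)&(T[:,2]>.0)&(T[:,2]<.075)&(np.abs(T[:,0]-.63*T[:,2]-.0073)<.004)&(h.min(1)>120)
print('tag y range at low part',np.percentile(T[m&(T[:,2]>.03)][:,1],[1,99]),'lowest',T[m].max(0))
"
```

```text
[ 0.5272 -0.2486  0.2472] [ 0.585   0.4845 -0.5458] 0.5832316349168735 27.435105443000793
13917 x [-6.4435 15.6208 73.8154] z [-16.6407  13.2452  84.1371]
-15 2560 [-6.5 -1.6  1.2]
-5 1669 [1.1 5.2 7.5]
5 2118 [ 7.4 10.4 13.5]
15 1805 [13.7 16.6 19.7]
25 1522 [20.  22.9 25.8]
35 1324 [26.1 29.  32. ]
45 1164 [32.3 35.2 38.2]
55 911 [38.5 41.2 43.8]
75 106 [73.2 74.4 75. ]
[ 0.9999  0.017   0.0001 -0.0001] [ 0.5741  0.2558 -0.2523  1.5757  0.0651  1.3183 -1.2234]
tag y range at low part [-0.0251  0.0236] lowest [0.0441 0.0266 0.0602]
```

View pics/w6.png

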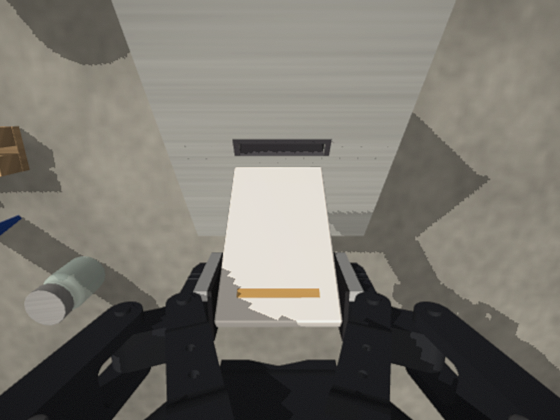

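The wrist view shows the tilted tag with its lower edge at (279,168), just in front of the slot at (282,147). I'll re-measure the slot from here.

```bash
python3 -c "
from h import *
np.set_printoptions(precision=4,suppress=True)
slot('w7')
p=camera('wrist')
print(p['img'][130:165:1,282].astype(int).mean(1).round())
print(p['img'][147,222:342:3].astype(int).mean(1).round())
"
```

```text
plane [ 0.6978  0.0249 -0.2464] slope 34.90840904100832 z at centre 0.1508075944412022 slot ((0.5780515670776367, -0.24873986840248108), (0.011635476723313332, 0.06551186740398407), 1.9648884534835815) px [281.2826 147.4122] [ 232  139   99   17 1543] 155.0
[153. 153. 151. 151. 152. 153. 153. 153. 142.  94.  57.  57.  60.  56.
  49.  46.  45.  45.  46.  47.  41.  47.  68.  74.  74. 104. 140. 154.
 155. 154. 154. 155. 155. 156. 158.]
[157. 156. 158. 160.  56.  59.  48.  46.  47.  47.  47.  46.  46.  47.
  45.  48.  46.  47.  46.  46.  45.  46.  48.  45.  47.  47.  46.  47.
  47.  47.  48.  47.  46.  39.  66.  57. 141. 159. 159. 158.]
```

Call:
carry_out([
  [0.015,0.015,0.06,0,-0.2],
  [0.015,0.015,0.12,0,-0.2],
  [0.015,0.015,0.176,0,-0.2],
  [0.015,0.015,0.176,0,-0.2],
  [0.015,0.015,0.176,0,-0.2],
])

```text
clock: 11.55
position: [0.5294, -0.2518, 0.2209]
ee_rot: [1.0, 0.016, 0.0, 0.0]
ft_force: [-0.2, 0.2, 0.8]
grip_width: 0.577
grasp_force: 27.4
```

```bash
python3 -c "
from h import *
np.set_printoptions(precision=4,suppress=True)
side('w8')"
```

```text
[ 0.5294 -0.2518  0.2209] [-0.2097  0.2364  0.7693] 0.5769347076636356 27.435308396816254
15815 x [-6.3016 18.895  73.9461] z [-16.6109  18.6007  65.9088]
-15 2554 [-6.5 -1.6  1.2]
-5 1690 [1.  5.2 7.5]
5 2121 [ 7.5 10.4 13.5]
15 1772 [13.8 16.6 19.6]
25 1544 [19.9 22.8 25.8]
35 1327 [26.1 29.1 32. ]
45 1146 [32.2 35.2 38.2]
55 2566 [39.1 66.  74.4]
65 968 [55.5 59.2 63.2]
75 127 [41.4 42.  42.4]
```

View pics/w8.png

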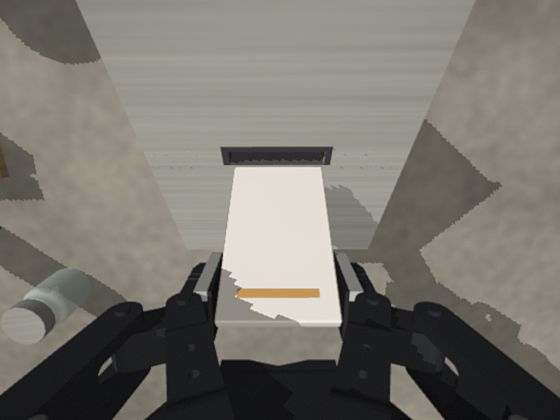

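The tag's lower edge at (279,168) is lined up with the slot at (276,156). I'll insert it in part and check the force.

Call:
carry_out([
  [0.02,-0.005,0.028,0,-0.2],
  [0.04,-0.005,0.057,0,-0.2],
  [0.06,-0.005,0.086,0,-0.2],
  [0.084,-0.005,0.12,0,-0.2],
  [0.084,-0.005,0.12,0,-0.2],
  [0.084,-0.005,0.12,0,-0.2],
])

```text
clock: 12.35
position: [0.5419, -0.2506, 0.2028]
ee_rot: [1.0, 0.016, 0.0, 0.0]
ft_force: [-0.5, -0.0, -0.6]
grip_width: 0.581
grasp_force: 27.4
```

Call:
carry_out([
  [0.02,0,0.029,0,-0.2],
  [0.04,0,0.057,0,-0.2],
  [0.06,0,0.086,0,-0.2],
  [0.08,0,0.115,0,-0.2],
  [0.1,0,0.143,0,-0.2],
  [0.115,0,0.165,0,-0.2],
  [0.115,0,0.165,0,-0.2],
  [0.115,0,0.165,0,-0.2],
])

```text
clock: 13.35
position: [0.5586, -0.25, 0.1775]
ee_rot: [1.0, 0.016, -0.001, -0.0]
ft_force: [-2.3, 0.3, -4.9]
grip_width: 0.579
grasp_force: 27.1
```

```bash
python3 -c "
from h import *
np.set_printoptions(precision=4,suppress=True)
side('w9')"
```

```text
[ 0.5586 -0.25    0.1775] [-2.2833  0.2598 -4.9134] 0.5789798787068924 27.097682654857635
19878 x [-5.8605 34.0734 74.5571] z [-16.4994   0.5248  23.4279]
-15 3780 [-5.9 -0.3 74.6]
-5 5855 [ 1.9 62.5 71. ]
5 5087 [ 7.9 45.7 56.5]
15 3965 [14.  30.7 42.2]
25 1191 [19.5 21.8 29. ]
```

View pics/w9.png

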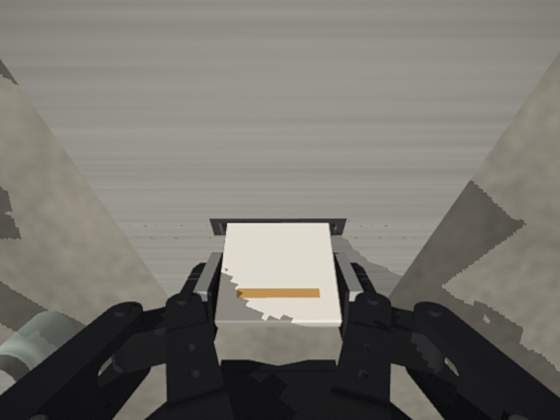

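The tag is about 40 mm into the slot at (280,225), with only light forces. Releasing.

Call:
carry_out([
  [0,0,0,0,0.5],
  [0,0,0,0,0.5],
  [0,0,0,0,0.5],
  [0,0,0,0,0.5],
  [0,0,-0.3,0,0.5],
  [0,0,-0.6,0,0.5],
  [-0.2,0,-0.9,0,0.5],
  [-0.4,0,-0.9,0,0.5],
  [-0.4,0,-0.9,0,0.5],
])

```text
clock: 14.52
position: [0.4979, -0.2528, 0.3142]
ee_rot: [1.0, 0.015, 0.001, 0.001]
ft_force: [-0.0, 0.3, 0.3]
grip_width: 0.751
grasp_force: 0.0
```

```bash
python3 -c "
from h import *
np.set_printoptions(precision=4,suppress=True)
o=manip.get_obs(); print(o['position'],o['ft_force'])
p=camera('wrist'); q=camera('scene')
save(q,'s10')
a=cv2.resize(p['img'],(400,300)); b=cv2.resize(q['img'][130:280,80:380],(600,300))[:, :400]
cv2.imwrite('pics/c10.png',np.hstack([a,b])[:,:,::-1])
for n in ['wide_tag','tag','bowl','sauce','jar']:
  print(n,[(np.array(x['position']),round(x['conf'],2)) for x in boxes_of(n,q)[:3]])
"
```

```text
[ 0.4979 -0.2528  0.3142] [-0.0084  0.268   0.2821]
wide_tag [(array([0.5455, 0.208 , 0.073 ]), 0.65)]
tag [(array([0.4568, 0.0859, 0.0508]), 0.73), (array([0.455 , 0.1923, 0.0701]), 0.67)]
bowl [(array([ 0.7349, -0.002 ,  0.0423]), 0.75)]
sauce [(array([0.6174, 0.4414, 0.0835]), 0.92)]
jar [(array([0.4046, 0.0024, 0.0561]), 0.61)]
```

View pics/c10.png

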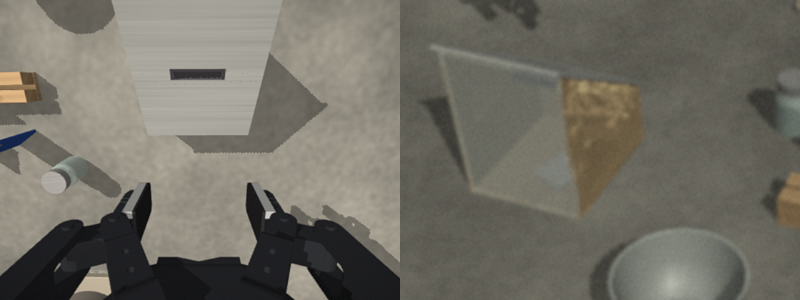

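The slot at (197,74) is empty. The tag shows through the clear back, lying on the box floor at about (552,172). The wide tag, bowl, sauce bottle and jar are where they were.

```bash
python3 -c "
from workcell import ticket
print(ticket.hand_in())"
```

```text
the job is handed in; nothing more can be done
None
```

The narrow tag went through the slot and lies on the floor of the returns box; the wide tag, bowl, sauce bottle and jar are where they were, and I handed the job in at about 14.6 s.

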